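Level the gel-casting stand, drop its leg and hold the cassette upright for pouring

TASK

Get the gel-casting stand ready for pouring: first turn its black levelling knob until the pointer sits on the red mark, then flip the steel leg on the back of the cassette down past centre until it snaps onto its stop. Then take hold of the cassette, best by its blue bar, bring it off its front rests to truly upright, and finish while still holding it there, clear of the rests and with the leg's foot still off the bench. Never let the cassette fall over backwards, keep the pointer on the mark, and leave the other things on the bench where they are.

Things in the scene. Friction and masses are not known exactly. Their poses are not given: they have to be found in the camera images.
- stand: Fixed white base of the gel-casting stand, plate 130 x 310 mm, 18 mm high. Origin on the bench under the middle of the cassette; x points to the back (the leg's side, away from the robot), y along the cassette towards the leg's free end, z up. The levelling knob's housing (62 mm square, top at 62 mm) stands at y = -175 mm.
- level_knob (a joint): Levelling knob, rad; turned clockwise as seen from above it grows (range 0 to 5) and raises the knob end of the cradle. It stays where it is left (friction 0.1 N m). It starts 0.8 to 1.8 rad short of level.
- level_knob_grip (a point): On the knob's vertical axis at the height to grip. The knob is a black upright bar grip 38 mm long, 14 mm wide and 32 mm high on a disc of radius 20 mm; this point is 7 mm below the bar's top and 23 mm above the disc. The bar lies along this point's x axis; at joint value 0 that is the stand's x axis.
- level_pointer (a point): Tip of the small blue pointer on the cradle's end, in front of the white scale on the back (+x) face of the knob's housing. It goes up 5.6 mm for each radian of the knob, and starts 4 to 11 mm below the mark.
- level_mark (a point): Middle of the red line on that scale. Pointer tip and mark at the same height means that the cradle is level.
- cassette: Glass cassette in a grey frame, 173 (y) x 30 (x) x 213 mm (z), 0.85 kg. Origin mid tilting axis, 60 mm above the bench; it swings freely about its y; z is up along the plates. Starts leaning 0.25 rad to the robot on two front rests. Leg folded, it falls far back if past upright. Leg down, it balances at 0.1 rad forward lean; upright it tips gently back (under 1 N at the bar) till the foot meets the bench at 0.1 rad.
- cassette_bar (a point): Middle of the blue carrying bar along the cassette's top: 16 mm thick (cassette x), 14 mm high, 143 mm long clear between its posts (cassette y); 206 mm along z from cassette. Below it 32 mm are free down to the glass.
- leg (a joint): Steel leg (kickstand) on the cassette's back, rad: 0 folded, 1.82 down on its stop. A spring holds it at 0; past about 0.8 it snaps over by itself to 1.82. It takes under 2 N on the foot to start it.
- leg_pivot (a point): Middle of the leg's pivot, at x 36, y 45, z 55 mm in the cassette's frame. The leg is a rod of 11 mm diameter, 130 mm from here to the foot's middle.
- leg_foot (a point): Middle of the orange foot (20 mm ball). Folded, the leg lies nearly level along the cassette's +y, foot 88 mm past the cassette's side in the open, 115 to 140 mm above the bench. It opens down and to the back, in the plane square to direction (0.732, 0, 0.682) of the cassette's frame (a negative turn about it), to 43 degrees back of straight down, 0.17 rad past its lowest point.
- reagent_bottle: Amber bottle with orange cap, 72 mm diameter, 150 mm high; leave it alone. Origin under its middle.
- beaker: Glass beaker, 72 mm diameter, 100 mm high; leave it alone. Origin under its middle.
- tube_rack: Green rack of microtubes, 100 x 200 x 53 mm; leave it alone. Origin under its middle.
- tip_box: Blue pipette-tip box with clear lid, 130 x 90 x 85 mm; leave it alone. Origin under its middle.
- gel_comb: Flat white gel comb, 130 x 40 x 6 mm; leave it alone. Origin on the bench at its middle.
- marker_pen: White and red marker pen lying on the bench, 130 mm long, 13 mm thick; leave it alone. Origin on the bench under its middle.
- timer: White bench timer, about 65 mm wide and 95 mm high; leave it alone. Origin on the bench under it.

How it is judged:
By the outcome, as a careful person would: the job done as asked, in the order asked, and still so for the second after the job is handed in, while the arm keeps its last pose, push and grip.
It also fails if it takes over 67 s, if anything falls off the work surface, if the arm or the gripper's body presses on something with over 40 N, if the wrist force passes 120 N, or if a joint passes its speed limit or range.

ROBOT

A 6-joint arm with a two-finger parallel gripper is mounted at the origin on the work surface. World frame = base frame: x ahead of the robot, y to its left, z up, the work surface at z = 0. Lengths are in mm, angles in rad, forces in N, time in s.
With the tool pointing down it reaches from about 375 to 900 mm from the base axis. Payload 3.1 kg.
Tool frame: the origin (TCP) lies where the fingers leave the gripper's body, on its centre line; the fingertips stand 73 mm ahead of it and the grasp point (between the pads) lies 54 mm ahead of it; z points along the fingers, y is the direction in which the jaws open and shut (so a half turn about z gives the same grasp; the last joint's range is limited). The gripper opens to 85 mm and grips with 20 to 120 N. Pads are 22 mm wide; open, the fingers measure 114 mm over their backs; the gripper's body (76 mm by 85 mm) begins 54 mm behind the grasp point. The pads swing forward as they close: fully open they stand 13 mm farther back than shut.
Start: joints at [1.079, 0.527, 1.433, -0, 1.181, -0.178], TCP at [192.881, 594.47, 303.91] pointing down, gripper open.
Joint ranges: [-3.08, 3.08], [-0.75, 2.2], [0.22, 2.44], [-1.43, 4.57], [0, 2.65], [-2.85, 2.85]. Speed limits (rad/s): [2.79, 2.79, 3.14, 3.14, 3.14, 3.14].

INTERFACE

Orientations are given as a unit quaternion [w, x, y, z].
In Python, from plant import * gives the robot as it stands.
- The arm moves only by the tool send_rows, never from a script. Its argument "motion" is a list of rows, each a list of 3 entries, a list of its own where there are three numbers: the opening, from -1 (shut) to 1 (fully open), so that 0 is half open, then the shift along the world's x, y, z in m, then the turn about the world's z in rad. A call has 1 to 10 rows; each row is the pose to reach, as a shift and turn from the pose measured when the call began; what a row does not reach only later rows make up. A row lasts 1/12 s, in which the tool goes at most 41.7 mm and 7.16 degrees, less where a joint would pass 70% of its speed; a pose out of reach is approached as far as the arm can. A call with a gripper value outside its range is refused whole. The fingers move at their own pace and stop on an object; the grip force is fixed at half the most. Time passes only in rows, so rows that repeat a pose let the fingers close. It gives the time, the measured TCP pose, the force and the opening at its end, in the units of the state.
- sense(): the state, without advancing time (a new reading comes with each control period).
- grab_frame(name): name is "scene" or "top" or "wrist"; returns the picture (400x640x3 uint8, red, green, blue); there is no depth.
- calibration(name): a dict with "fx", "fy", "cx", "cy" (pixels), "xyz" and "orientation" of the camera in the world; the wrist camera has in their place "mount" (4x4, takes a point from camera to tool coordinates, whose origin is the TCP and whose axes are the flange's). Camera axes: x right, y down, z forward; pixel columns grow to the right and rows downward; lengths in mm; the calibration is good to about 2 mm. A picture is of the moment at which its call begins: read the wrist's pose just before it. calibration takes no time and is no camera call.
- close_job(): hands the job in, once; it reports no verdict.
The state is a dict: "time": time; "qpos": joint angles; "joint_velocities": joint speeds; "joint_torque": joint torques, N m; "position": TCP position; "orientation": TCP orientation; "contact_force": force on the tool from outside, world axes, zero at the start; "ft_torque": the same for the moment, N m; "width": finger opening in mm.
Only numpy, scipy, OpenCV 4.12 (cv2) and the standard library are available. Lean on these libraries where they do the work, as an engineer would, in place of code of your own. Each camera call takes 0.05 s, during which the arm holds its last target.

## Working session

There is one attempt and no reset: what is moved stays moved. The work goes in short steps, Python scripts to look and compute and a tool call to move; the robot and the scene stay as the last step left them, time stands still between calls to the robot, and variables do not carry over. Pictures are saved under pics/ and viewed, and the job is handed in when it is done.

Besides the shell and the picture viewer there is one more tool, called after "Call:" as name([rows], argument=value, ...), one row to a line, values as JSON. send_rows: Moves the arm, as the interface text tells. Its arguments: {"type":"object","properties":{"motion":{"type":"array","items":{"type":"array"}}},"required":["motion"]}

```bash
ls; mkdir -p pics
python3 - <<'E'
from plant import *
import cv2
s=sense();print(s)
for n in ["scene","top","wrist"]:
    print(n,calibration(n))
    cv2.imwrite(f"pics/{n}0.png",grab_frame(n)[:,:,::-1])
E
```

```text
pics
{'time': 0.0, 'qpos': array([ 1.07853889e+00,  5.28474898e-01,  1.43391348e+00,  2.33644788e-05,
        1.18137358e+00, -1.78495309e-01]), 'joint_velocities': array([ 0.00162271, -0.00157321,  0.00047382,  0.00065699, -0.00016486,
        0.00028073]), 'joint_torque': array([ 1.17937023e-03, -4.42351770e+01, -1.78027940e+01, -1.60580703e-04,
        8.39119573e-03,  4.83783040e-06]), 'position': array([192.59556195, 593.9978545 , 302.92451509]), 'orientation': array([-3.67187525e-04,  1.56242641e-01,  9.87718108e-01, -1.02066959e-03]), 'contact_force': array([ 0.44799102, -0.17711794, -0.86867126]), 'ft_torque': array([-0.00879261,  0.03226185, -0.01315177]), 'width': 85.51750953289962}
scene {'fx': 487.30228975289873, 'fy': 487.30228975289873, 'cx': 328.0991360499581, 'cy': 202.97800789665965, 'xyz': array([ 1435.34914927, -1010.12482694,  1248.78866715]), 'orientation': array([-0.4095211 ,  0.83873947,  0.32375131, -0.15489886])}
top {'fx': 405.85219154585207, 'fy': 405.85219154585207, 'cx': 320.6404618042372, 'cy': 197.52369652771992, 'xyz': array([ 288.54145186,   11.23482299, 1339.66868396]), 'orientation': array([ 0.06802292, -0.69434939,  0.7141555 , -0.05686591])}
wrist {'fx': 313.5980272467159, 'fy': 313.5980272467159, 'cx': 319.3539725411028, 'cy': 197.8557463519839, 'mount': array([[-8.74889436e-04, -9.47294383e-01, -3.20363210e-01,
         8.39315006e+01],
       [ 9.99998851e-01, -4.32132891e-04, -1.45313618e-03,
         1.38693030e+00],
       [ 1.23810826e-03, -3.20364113e-01,  9.47293673e-01,
        -6.79663052e+01],
       [ 0.00000000e+00,  0.00000000e+00,  0.00000000e+00,
         1.00000000e+00]])}
```

View pics/scene0.png

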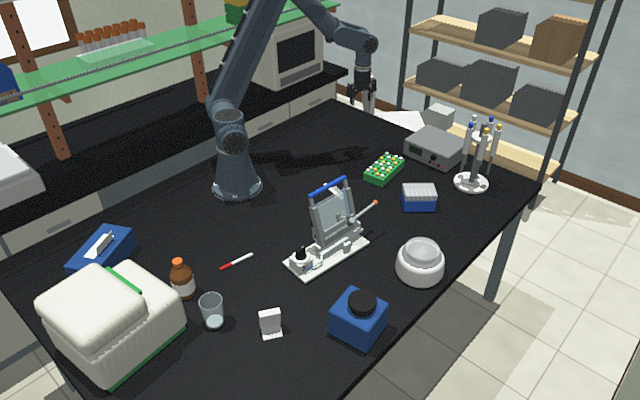

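View pics/top0.png

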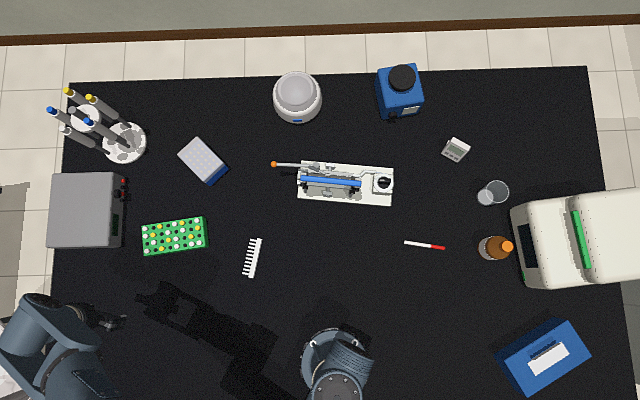

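View pics/wrist0.png

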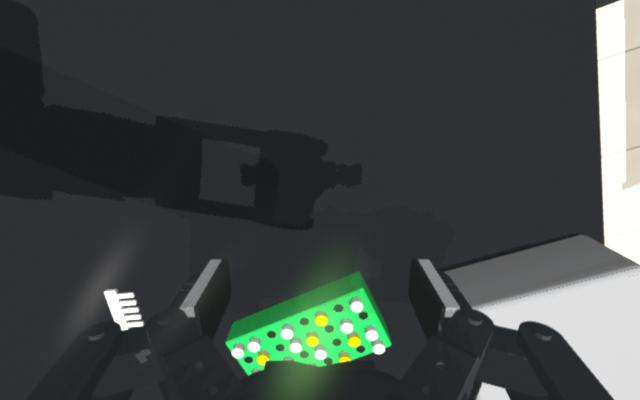

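The top view shows the stand at about (345,183), with the knob at (382,184) and the orange foot at (274,164). The scene view shows the cassette's back side. Next I'll measure these points.

```bash
cat > h.py <<'E'
from plant import *
import numpy as np, cv2
from scipy.spatial.transform import Rotation as R
def rq(q): return R.from_quat([q[1],q[2],q[3],q[0]]).as_matrix()
def cam(n,s=None):
    c=calibration(n)
    if n=="wrist":
        T=rq(s["orientation"]);M=c["mount"]
        return c,T@M[:3,:3],T@M[:3,3]+s["position"]
    return c,rq(c["orientation"]),np.array(c["xyz"])
def ray(n,uv,s=None):
    c,Rm,o=cam(n,s)
    d=Rm@np.array([(uv[0]-c["cx"])/c["fx"],(uv[1]-c["cy"])/c["fy"],1]);return o,d/np.linalg.norm(d)
def onz(n,uv,z,s=None):
    o,d=ray(n,uv,s);return o+d*(z-o[2])/d[2]
def tri(a,b):
    (o1,d1),(o2,d2)=a,b
    t=np.linalg.lstsq(np.stack([d1,-d2],1),o2-o1,rcond=None)[0]
    p,q=o1+d1*t[0],o2+d2*t[1];return (p+q)/2,np.linalg.norm(p-q)
def proj(n,P,s=None):
    c,Rm,o=cam(n,s);v=Rm.T@(np.asarray(P,float)-o);return np.array([c["fx"]*v[0]/v[2]+c["cx"],c["fy"]*v[1]/v[2]+c["cy"]])
def blob(im,lo,hi,box=None):
    h=cv2.cvtColor(im,cv2.COLOR_RGB2HSV);m=cv2.inRange(h,np.array(lo),np.array(hi))
    if box: 
        k=np.zeros_like(m);x0,y0,x1,y1=box;k[y0:y1,x0:x1]=1;m*=k
    n,l,st,ce=cv2.connectedComponentsWithStats(m)
    r=[(st[i,4],ce[i].round(2),st[i,:4]) for i in range(1,n)];r.sort(key=lambda t:-t[0]);return r,m
E
python3 - <<'E'
from h import *
t=cv2.imread("pics/top0.png")[:,:,::-1].copy();s=cv2.imread("pics/scene0.png")[:,:,::-1].copy()
o1=blob(t,(5,120,120),(20,255,255),(255,150,300,180))[0][:3]
o2=blob(s,(5,120,120),(20,255,255),(360,190,390,215))[0][:3]
print("foot",o1,o2); print(tri(ray("top",o1[0][1]),ray("scene",o2[0][1])))
b1,m1=blob(t,(100,120,80),(125,255,255),(290,160,375,200));b2,m2=blob(s,(100,120,80),(125,255,255),(300,165,355,205))
print(b1[:2],b2[:2]); print(tri(ray("top",b1[0][1]),ray("scene",b2[0][1])))
g=cv2.inRange(t,(150,150,150),(255,255,255));k=np.zeros_like(g);k[155:210,292:400]=255;g&=k
n,l,st,ce=cv2.connectedComponentsWithStats(g);i=1+np.argmax(st[1:,4])
pts=np.argwhere(l==i)[:,::-1]
r=cv2.minAreaRect(pts.astype(np.float32));print(r)
for p in cv2.boxPoints(r): print(p,onz("top",p,18).round(1))
cv2.imwrite("pics/c1.png",cv2.resize(t[140:220,260:420],None,fx=5,fy=5,interpolation=2)[:,:,::-1])
cv2.imwrite("pics/c2.png",cv2.resize(s[165:285,270:390],None,fx=5,fy=5,interpolation=2)[:,:,::-1])
E
```

```text
foot [(np.int32(29), array([273.24, 163.45]), array([271, 161,   6,   6], dtype=int32))] [(np.int32(16), array([375.38, 201.25]), array([373, 200,   5,   4], dtype=int32))]
(array([613.67103588, 169.85581894, 140.36515278]), np.float64(1.4533435139132722))
[(np.int32(350), array([330.12, 180.29]), array([300, 175,  61,  12], dtype=int32))] [(np.int32(221), array([326.41, 186.2 ]), array([307, 175,  40,  23], dtype=int32))]
(array([527.44042874,  -2.49193944, 260.18369843]), np.float64(3.248295830659011))
((341.350830078125, 182.46530151367188), (101.52991485595703, 38.03040313720703), 4.969740390777588)
[289.12946 197.01126] [529.9 133.4  18. ]
[292.424   159.12384] [659.3 120.6  18. ]
[393.5722  167.91934] [ 618.2 -217.2   18. ]
[390.27765 205.80676] [ 490.6 -199.    18. ]
```

View pics/c1.png

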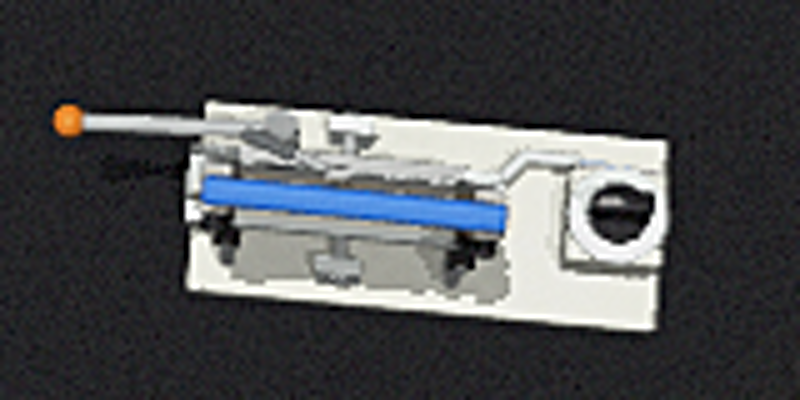

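View pics/c2.png

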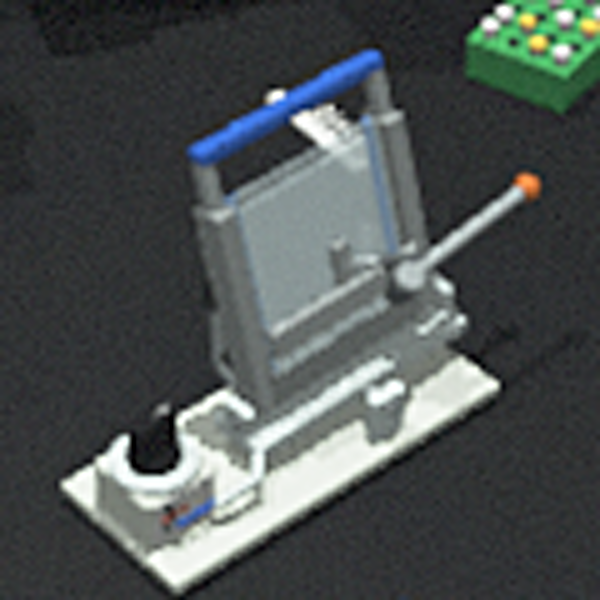

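Run:
```python
from h import *
f=lambda x,y:(260+(x+.5)/5-.5,140+(y+.5)/5-.5)
C=np.array([onz("top",f(*p),18) for p in [(205,101),(668,141),(656,330),(187,290)]])
print(C.round(1)); 
e=lambda a,b:np.degrees(np.arctan2(-(a-b)[0],(a-b)[1]))
print("yaw",e(C[0],C[1]),e(C[3],C[2]), np.linalg.norm(C[0]-C[1]),np.linalg.norm(C[3]-C[2]),np.linalg.norm(C[0]-C[3]),np.linalg.norm(C[1]-C[2]))
B=[onz("top",f(*p),262) for p in [(202,190),(505,218)]];print("bar",B,e(*B))
print(onz("top",f(622,210),90))
ctr=C.mean(0);print(ctr)
```

```text
[[ 656.    93.1   18. ]
 [ 618.7 -216.    18. ]
 [ 491.2 -200.8   18. ]
 [ 527.1  107.3   18. ]]
yaw -6.894271822631737 -6.64421017092887 311.340975614038 310.1586571321367 129.71478594288445 128.3542707218308
bar [array([538.16744476,  80.48358503, 262.        ]), array([517.57298064, -83.56882868, 262.        ])] -7.155245648357551
[ 557.02828121 -172.27420067   90.        ]
[573.26606476 -54.11179232  18.        ]
```

Call:
send_rows([
  [1,[0.0,-0.03,0.06],0],
  [1,[0.02,-0.07,0.09],0],
  [1,[0.14,-0.3,0.09],0],
  [1,[0.14,-0.3,0.09],0],
  [1,[0.14,-0.3,0.09],0],
  [1,[0.14,-0.3,0.09],0],
  [1,[0.14,-0.3,0.09],0],
  [1,[0.14,-0.3,0.09],0],
  [1,[0.14,-0.3,0.09],0],
])

```text
time: 0.9
position: [333.1, 291.8, 393.3]
orientation: [-0.0, 0.156, 0.988, -0.001]
contact_force: [0.2, -0.1, 0.4]
width: 85.2
```

Call:
send_rows([
  [1,[0.21,-0.46,0.0],0],
  [1,[0.21,-0.46,0.0],0],
  [1,[0.21,-0.46,0.0],0],
  [1,[0.21,-0.46,0.0],0],
  [1,[0.21,-0.46,0.0],0],
  [1,[0.21,-0.46,0.0],0],
  [1,[0.21,-0.46,0.0],0],
  [1,[0.21,-0.46,0.0],0],
  [1,[0.21,-0.46,0.0],0],
  [1,[0.21,-0.46,0.0],0],
])

```text
time: 1.73
position: [505.5, -87.2, 393.1]
orientation: [-0.0, 0.157, 0.988, -0.001]
contact_force: [0.3, 0.5, 1.4]
width: 85.2
```

Call:
send_rows([
  [1,[0.055,-0.083,-0.06],0],
  [1,[0.055,-0.083,-0.06],0],
  [1,[0.055,-0.083,-0.06],0],
  [1,[0.055,-0.083,-0.06],0],
])

```text
time: 2.07
position: [561.7, -174.9, 328.4]
orientation: [-0.002, 0.159, 0.987, -0.001]
contact_force: [0.1, 1.1, -1.0]
width: 85.3
```

Run:
```python
from h import *
s=sense();im=grab_frame("wrist");print(s["time"],s["position"],s["qpos"])
cv2.imwrite("pics/w1.png",im[:,:,::-1])
```

```text
2.0667 [ 561.7056298  -174.88393258  328.42736111] [-0.49032796  0.45191551  1.49700685 -0.00365885  1.1962403  -1.74076011]
```

View pics/w1.png

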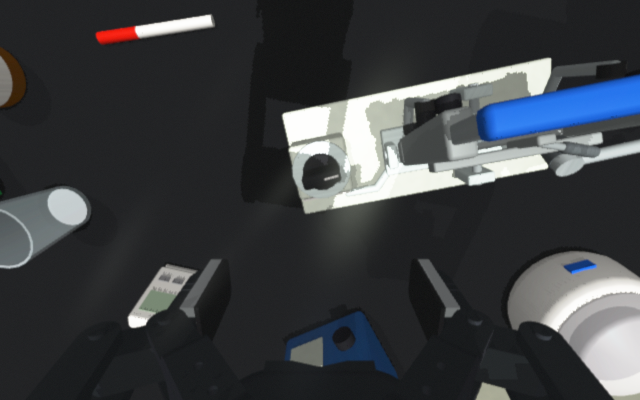

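Run:
```python
from h import *
s=sense();im=cv2.imread("pics/w1.png")
for z in (62,70,80,100): print(z,onz("wrist",(321,172),z,s).round(1))
C=[onz("wrist",p,18,s).round(1) for p in [(282,114),(549,58),(304,213)]];print(C)
cv2.imwrite("pics/c3.png",cv2.resize(im[120:220,270:400],None,fx=6,fy=6,interpolation=2))
```

```text
62 [ 559.6 -169.7   62. ]
70 [ 557.8 -169.1   70. ]
80 [ 555.5 -168.3   80. ]
100 [ 550.8 -166.9  100. ]
[array([ 489.1, -194.6,   18. ]), array([525.7, 108.2,  18. ]), array([ 614.8, -210.9,   18. ])]
```

View pics/c3.png

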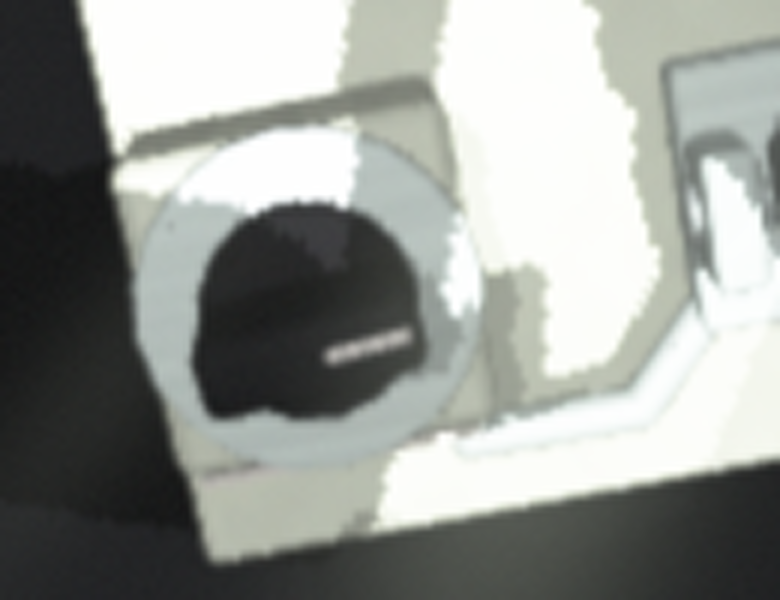

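Run:
```python
from h import *
s=sense()
f=lambda x,y:(270+(x+.5)/6-.5,120+(y+.5)/6-.5)
for z in (98,103):
    a,b=onz("wrist",f(327,355),z,s),onz("wrist",f(410,336),z,s)
    l,r=onz("wrist",f(200,382),z,s),onz("wrist",f(424,350),z,s)
    print(z,a,b,np.linalg.norm(b-a),np.degrees(np.arctan2(*(b-a)[[1,0]])),"ends",l,r)
print(onz("wrist",f(308,308),68,s),onz("wrist",f(308,297),64,s))
Rt=rq(s["orientation"]);print(Rt[:,0],np.degrees(np.arctan2(Rt[1,0],Rt[0,0])))
```

```text
98 [ 558.73786532 -166.26527972   98.        ] [ 559.93786359 -152.31912289   98.        ] 13.997688596917081 85.08209282146404 ends [ 556.54931523 -187.67197161   98.        ] [ 562.92669039 -150.83183766   98.        ]
103 [ 557.4545983  -165.91036917  103.        ] [ 558.63461662 -152.19641566  103.        ] 13.764627280167335 85.08209282146399 ends [ 555.30248754 -186.96063994  103.        ] [ 561.5736795  -150.73389371  103.        ]
[ 557.0651007  -168.94237817   68.        ] [ 556.03295482 -168.59406457   64.        ]
[-0.9498396   0.31269234  0.00531336] 161.77817494995946
```

Call:
send_rows([
  [1,[-0.004,0.006,-0.02],-1.69],
  [1,[-0.004,0.006,-0.02],-1.69],
  [1,[-0.004,0.006,-0.02],-1.69],
  [1,[-0.004,0.006,-0.02],-1.69],
  [1,[-0.004,0.006,-0.02],-1.69],
  [1,[-0.004,0.006,-0.02],-1.69],
  [1,[-0.004,0.006,-0.02],-1.69],
  [1,[-0.004,0.006,-0.02],-1.69],
  [1,[-0.004,0.006,-0.02],-1.69],
  [1,[-0.004,0.006,-0.02],-1.69],
])

```text
time: 2.95
position: [556.1, -165.1, 310.9]
orientation: [-0.002, 0.707, 0.707, 0.001]
contact_force: [-0.5, 0.3, -0.6]
width: 85.5
```

Call:
send_rows([
  [1,[0,0,-0.02],-0.45],
  [1,[0,0,-0.02],-0.45],
  [1,[0,0,-0.02],-0.45],
  [1,[0,0,-0.02],-0.45],
  [1,[0,0,-0.02],-0.45],
  [1,[0,0,-0.02],-0.45],
])

```text
time: 3.45
position: [555.8, -164.1, 291.6]
orientation: [-0.001, 0.846, 0.533, 0.002]
contact_force: [-0.1, 0.3, -0.1]
width: 85.3
```

Run:
```python
from h import *
s=sense();im=grab_frame("wrist");print(s["time"],s["position"],s["qpos"])
Rt=rq(s["orientation"]);print(np.degrees(np.arctan2(Rt[1,0],Rt[0,0])))
cv2.imwrite("pics/w2.png",im[:,:,::-1]);np.save("s2.npy",s,allow_pickle=True)
print(proj("wrist",(558,-169,100),s))
```

```text
3.45 [ 555.77396821 -164.1161287   291.60434901] [-0.48158754  0.48049454  1.56297005  0.00489863  1.09819604 -0.03798514]
64.45569553749596
[325.9183515  197.62348767]
```

View pics/w2.png

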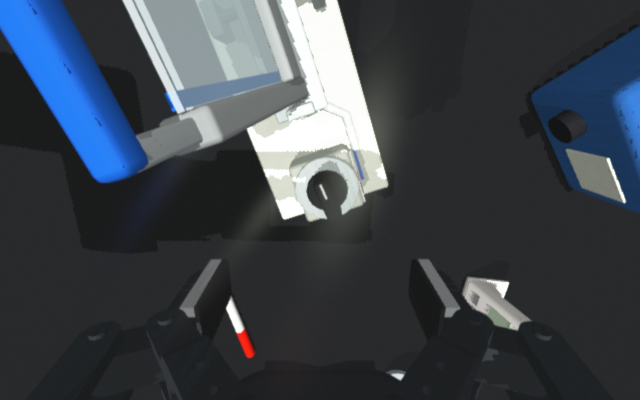

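Run:
```python
from h import *
im=cv2.imread("pics/w2.png")
cv2.imwrite("pics/c4.png",cv2.resize(im[140:230,270:390],None,fx=6,fy=6,interpolation=2))
```

```text
(no output)
```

View pics/c4.png

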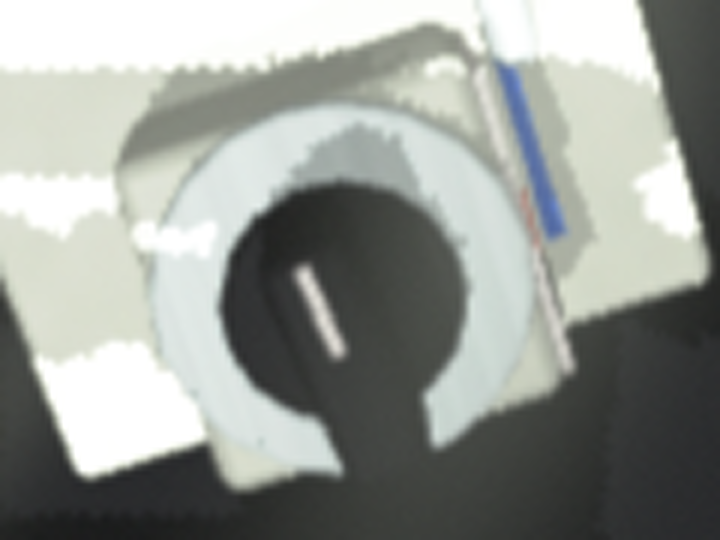

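Run:
```python
from h import *
s2=np.load("s2.npy",allow_pickle=True).item()
s1=dict(position=np.array([561.7056298,-174.88393258,328.42736111]),orientation=np.array([-.002,.159,.987,-.001]))
# exact quaternion from yaw 161.778
f1=lambda x,y:(270+(x+.5)/6-.5,120+(y+.5)/6-.5)
f2=lambda x,y:(270+(x+.5)/6-.5,140+(y+.5)/6-.5)
out=tri(ray("wrist",f1(410,336),s1),ray("wrist",f2(301,266),s2))
inn=tri(ray("wrist",f1(327,355),s1),ray("wrist",f2(338,355),s2))
print(out,inn); d=out[0]-inn[0];print(np.degrees(np.arctan2(d[1],d[0])))
print("disc", tri(ray("wrist",f1(308,308),s1),ray("wrist",f2(344,305),s2)))
for z in (95,98,101,104):
    a,b=onz("wrist",f2(301,266),z,s2),onz("wrist",f2(338,355),z,s2);d=a-b;print(z,a,b,np.degrees(np.arctan2(d[1],d[0])))
print("disc",onz("wrist",f2(344,305),66,s2),onz("wrist",f2(344,305),72,s2))
```

```text
(array([ 559.30745398, -156.4990019 ,  100.79827086]), np.float64(2.855025417349634)) (array([ 558.21697513, -170.5501045 ,  101.07575441]), np.float64(2.1233916023103134))
85.56228079575675
disc (array([ 558.15579385, -173.94074569,   65.91267975]), np.float64(1.468680476672857))
95 [ 557.89515446 -156.7344811    95.        ] [ 556.92053784 -171.51498915   95.        ] 86.22741678476643
98 [ 558.26524972 -155.95689244   98.        ] [ 557.30166947 -170.57002893   98.        ] 86.22741678476632
101 [ 558.63534498 -155.17930379  101.        ] [ 557.68280109 -169.62506871  101.        ] 86.22741678476622
104 [ 559.00544024 -154.40171513  104.        ] [ 558.06393272 -168.68010849  104.        ] 86.22741678476658
disc [ 557.7976171 -173.2644509   66.       ] [ 558.46676895 -171.52528447   72.        ]
```

Call:
send_rows([
  [1,[0.04,-0.03,-0.0],0.34],
  [1,[0.08,-0.06,-0.0],0.34],
  [1,[0.135,-0.095,-0.0],0.34],
  [1,[0.135,-0.095,-0.04],0.34],
  [1,[0.135,-0.095,-0.08],0.34],
  [1,[0.135,-0.095,-0.11],0.34],
  [1,[0.135,-0.095,-0.134],0.34],
  [1,[0.135,-0.095,-0.134],0.34],
])

```text
time: 4.17
position: [687.2, -257.2, 149.8]
orientation: [-0.008, 0.743, 0.669, -0.001]
contact_force: [-1.7, 0.7, -1.2]
width: 85.2
```

```bash
cat >> h.py <<'E'
def shot(name,tag):
    s=sense();im=grab_frame(name);cv2.imwrite(f"pics/{tag}.png",im[:,:,::-1]);np.save(f"{tag}.npy",s,allow_pickle=True)
    print(round(s["time"],2),s["position"].round(1),s["qpos"].round(2),s["width"].round(1)); return s,im
def crop(tag,x0,y0,x1,y1,k):
    im=cv2.imread(f"pics/{tag}.png");cv2.imwrite(f"pics/{tag}c.png",cv2.resize(im[y0:y1,x0:x1],None,fx=k,fy=k,interpolation=2))
E
python3 - <<'E'
from h import *
shot("wrist","w3")
E
```

```text
Traceback (most recent call last):
  File "h.py", line 30, in shot
    print(round(s["time"],2),s["position"].round(1),s["qpos"].round(2),s["width"].round(1)); return s,im
                                                                       ^^^^^^^^^^^^^^^^
AttributeError: 'float' object has no attribute 'round'
```

View pics/w3.png

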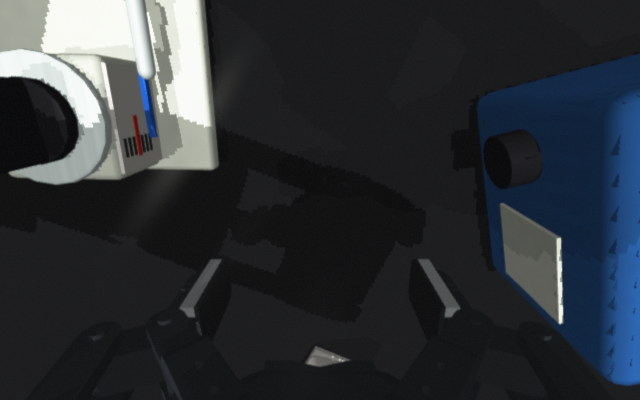

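Call:
send_rows([
  [1,[-0.005,0.0,-0.05],0],
  [1,[-0.005,0.0,-0.055],0],
  [1,[-0.005,0.0,-0.055],0],
  [1,[-0.005,0.0,-0.055],0],
])

```text
time: 4.55
position: [684.6, -258.2, 100.5]
orientation: [-0.004, 0.743, 0.669, 0.001]
contact_force: [-0.5, 0.1, 0.8]
width: 85.2
```

```bash
sed -i 's/s\["width"\].round(1)/round(s["width"],1)/' h.py
python3 - <<'E'
from h import *
shot("wrist","w4")
crop("w3",100,60,200,180,6);crop("w4",20,60,150,180,6)
E
```

```text
4.55 [ 684.6 -258.2  100.5] [-0.51  0.91  1.25  0.    0.99 -0.41] 85.2
```

View pics/w3c.png

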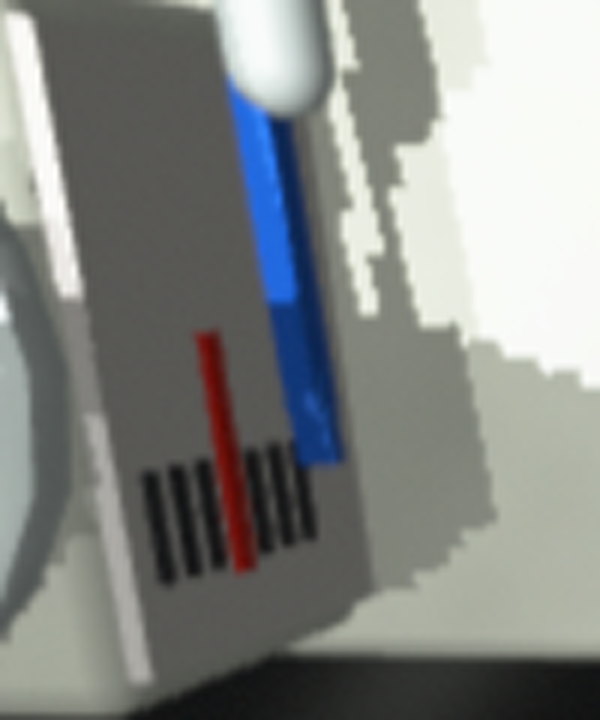

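View pics/w4c.png

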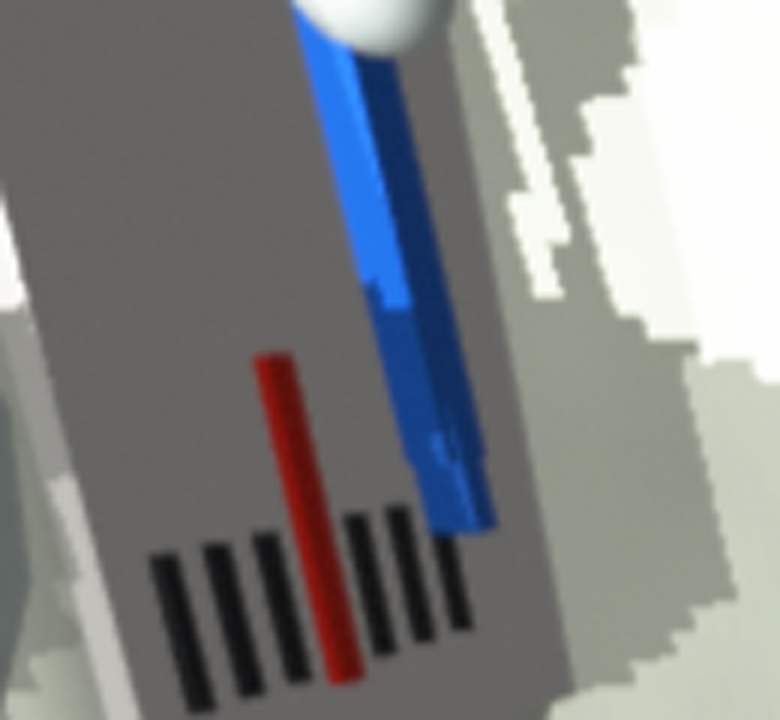

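```bash
cat > meas.py <<'E'
from h import *
def two(A,ca,B,cb,k=6):
    sa=np.load(A+".npy",allow_pickle=True).item();sb=np.load(B+".npy",allow_pickle=True).item()
    f=lambda c,p:(c[0]+(p[0]+.5)/k-.5,c[1]+(p[1]+.5)/k-.5)
    return lambda p,q:tri(ray("wrist",f(ca,p),sa),ray("wrist",f(cb,q),sb))
E
python3 - <<'E'
from meas import *
# w3 state was not reprinted but saved before print
T=two("w3",(100,60),"w4",(20,60))
for n,p,q in [("redtop",(207,333),(272,355)),("redbot",(243,570),(346,683)),("ptrL",(300,465),(432,533)),("ptrR",(343,463),(497,528)),
  ("tickhi bottom",(167,582),(202,708)),("ticklo bottom",(309,540),(463,629))]:
    P,e=T(p,q);print(n,P.round(2),round(e,2))
E
```

```text
redtop [ 591.33 -173.58   42.65] 0.14
redbot [ 588.38 -195.37   42.55] 0.2
ptrL [ 592.39 -186.66   35.27] 0.08
ptrR [ 594.97 -187.09   32.22] 0.13
tickhi bottom [ 588.52 -194.17   54.41] 0.03
ticklo bottom [ 587.95 -194.5    29.48] 0.1
```

Call:
send_rows([
  [1,[0,0,0.04],-0.12],
  [1,[0,0,0.08],-0.24],
  [1,[-0.03,0.02,0.12],-0.34],
  [1,[-0.06,0.04,0.13],-0.34],
  [1,[-0.095,0.065,0.13],-0.34],
  [1,[-0.127,0.087,0.13],-0.34],
  [1,[-0.127,0.087,0.13],-0.34],
  [1,[-0.127,0.087,0.13],-0.34],
])

```text
time: 5.27
position: [556.8, -169.8, 235.1]
orientation: [-0.002, 0.845, 0.535, 0.002]
contact_force: [-0.0, -0.9, -0.9]
width: 85.2
```

Run:
```python
from h import *
s,im=shot("wrist","w5")
Rt=rq(s["orientation"]);print(np.degrees(np.arctan2(Rt[1,0],Rt[0,0])),Rt[:,2])
```

```text
5.27 [ 556.8 -169.8  235.1] [-0.49  0.56  1.61  0.01  0.98 -0.05] 85.2
64.63259769201066 [ 0.0018111   0.00550307 -0.99998322]
```

View pics/w5.png

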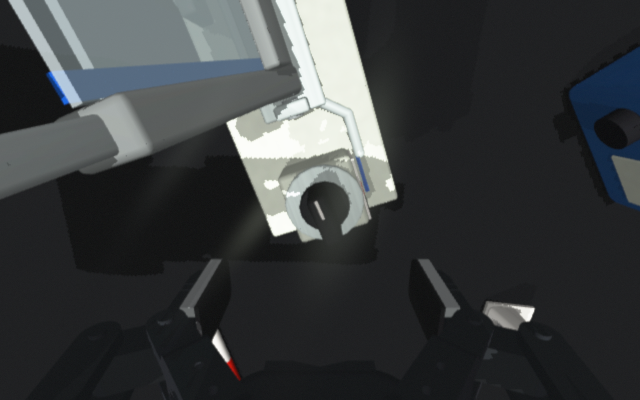

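Call:
send_rows([
  [1,[0.001,-0.002,-0.035],0],
  [1,[0.001,-0.002,-0.06],0],
  [1,[0.001,-0.002,-0.08],0],
  [1,[0.001,-0.002,-0.086],0],
  [1,[0.001,-0.002,-0.086],0],
  [1,[0.001,-0.002,-0.086],0],
])

```text
time: 5.82
position: [562.4, -175.0, 150.2]
orientation: [0.002, 0.845, 0.534, 0.004]
contact_force: [-0.0, -0.7, 0.7]
width: 85.3
```

Call:
send_rows([
  [-1,[0,0,0],0],
  [-1,[0,0,0],0],
  [-1,[0,0,0],0],
  [-1,[0,0,0],0],
  [-1,[0,0,0],0],
  [-1,[0,0,0],0],
  [-1,[0,0,0],0],
  [-1,[0,0,0],0],
])

```text
time: 6.48
position: [559.5, -173.1, 150.4]
orientation: [-0.002, 0.845, 0.534, 0.002]
contact_force: [-5.8, 3.0, 6.5]
width: 13.2
```

Call:
send_rows([
  [-1,[0,0,0],-0.1],
  [-1,[0,0,0],-0.2],
  [-1,[0,0,0],-0.3],
  [-1,[0,0,0],-0.4],
  [-1,[0,0,0],-0.5],
  [-1,[0,0,0],-0.6],
  [-1,[0,0,0],-0.6],
])

```text
time: 7.07
position: [559.5, -173.1, 150.4]
orientation: [-0.001, 0.966, 0.26, 0.003]
contact_force: [0.0, -0.3, -1.0]
width: 13.2
```

Run:
```python
from h import *
s,im=shot("wrist","w6")
Rt=rq(s["orientation"]);print(np.degrees(np.arctan2(Rt[1,0],Rt[0,0])),Rt[:,2],s["contact_force"],s["ft_torque"])
```

```text
7.07 [ 559.5 -173.1  150.4] [-0.49  0.69  1.65  0.01  0.8   0.55] 13.2
30.128654176749336 [ 0.0045655   0.0034086  -0.99998377] [ 0.01740063 -0.33118663 -0.96839983] [-0.13949677  0.08820106 -0.11396166]
```

View pics/w6.png

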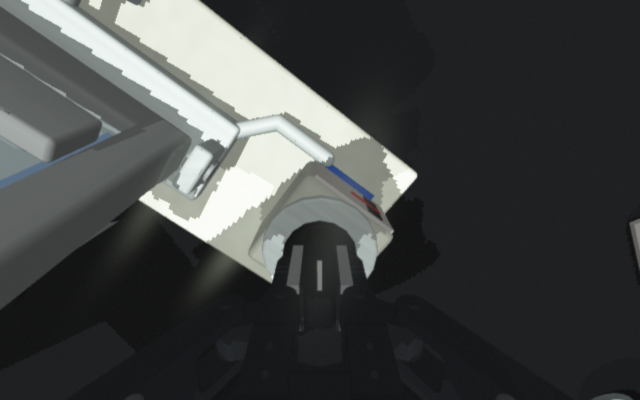

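Call:
send_rows([
  [-1,[0,0,0],-0.1],
  [-1,[0,0,0],-0.2],
  [-1,[0,0,0],-0.3],
  [-1,[0,0,0],-0.4],
  [-1,[0,0,0],-0.5],
  [-1,[0,0,0],-0.59],
  [-1,[0,0,0],-0.59],
  [-1,[0,0,0],-0.59],
])

```text
time: 7.78
position: [559.4, -173.2, 150.4]
orientation: [-0.0, 1.0, -0.029, 0.003]
contact_force: [-0.5, -0.9, -1.3]
width: 12.8
```

Run:
```python
from h import *
s,im=shot("wrist","w7")
Rt=rq(s["orientation"]);print(np.degrees(np.arctan2(Rt[1,0],Rt[0,0])),s["contact_force"],s["ft_torque"])
crop("w7",270,80,400,200,6)
```

```text
7.78 [ 559.4 -173.2  150.4] [-0.49  0.69  1.66  0.    0.8   1.13] 12.8
-3.2789324365707384 [-0.50801629 -0.88534478 -1.32851894] [-0.1971558   0.06928932 -0.09900174]
```

View pics/w7c.png

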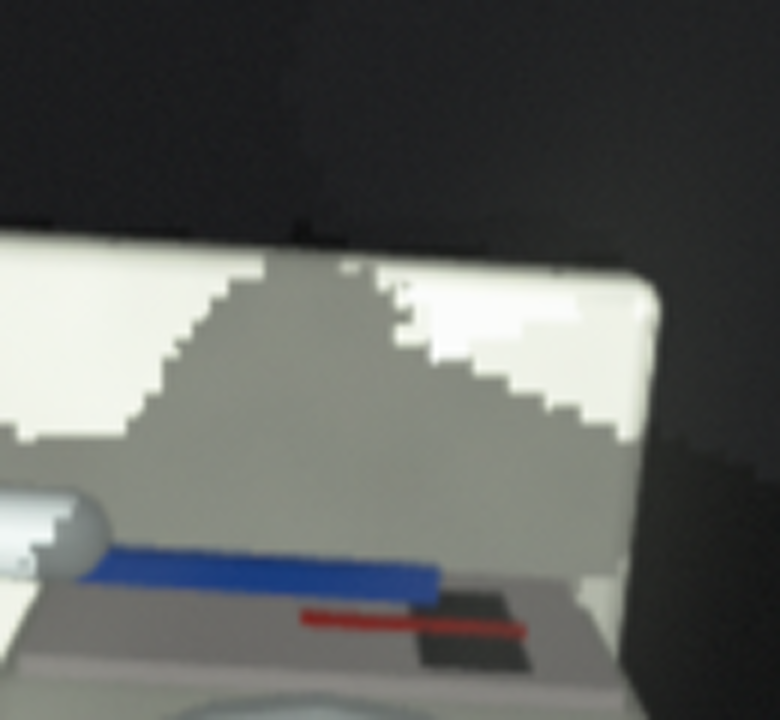

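```bash
cat >> meas.py <<'E'
yd=np.array([0.1187,0.993,0]);xd=np.array([0.993,-0.1187,0])
def plane(tag,c,p,P0,k=6):
    s=np.load(tag+".npy",allow_pickle=True).item()
    o,d=ray("wrist",(c[0]+(p[0]+.5)/k-.5,c[1]+(p[1]+.5)/k-.5),s)
    return o+d*((P0-o)@xd)/(d@xd)
E
python3 - <<'E'
from meas import *
M=np.array([589.8,-184.5,42.6])
c=(270,80)
print("mark",plane("w7",c,(303,618),M),plane("w7",c,(525,630),M))
print("ptr back top",plane("w7",c,(438,603),np.array([592.4,-186.7,0])),"front bottom",plane("w7",c,(438,568),np.array([595,-187.1,0])))
E
```

```text
mark [ 591.07960008 -173.79534221   41.24247058] [ 588.4834236  -195.51398795   40.8681178 ]
ptr back top [ 592.37301725 -186.92572767   43.2059037 ] front bottom [ 594.98154052 -187.25442517   39.82486317]
```

Call:
send_rows([
  [1,[0,0,0],0],
  [1,[0,0,0],0],
  [1,[0,0,0],0],
  [1,[0,0,0],0],
  [1,[0,0,0.03],0],
  [1,[0,0,0.07],0],
  [1,[0.03,-0.02,0.085],0.1],
  [1,[0.06,-0.04,0.085],0.22],
  [1,[0.09,-0.06,0.085],0.34],
  [1,[0.125,-0.085,0.085],0.46],
])

```text
time: 8.67
position: [684.1, -257.3, 236.7]
orientation: [-0.001, 0.979, 0.203, 0.003]
contact_force: [0.3, -0.3, -0.3]
width: 85.2
```

Call:
send_rows([
  [1,[0.01,0,0],0.12],
  [1,[0.01,0,0],0.24],
  [1,[0.01,0,-0.02],0.36],
  [1,[0.01,0,-0.04],0.48],
  [1,[0.01,0,-0.06],0.6],
  [1,[0.01,0,-0.08],0.72],
  [1,[0.01,0,-0.08],0.84],
  [1,[0.01,0,-0.08],0.96],
  [1,[0.01,0,-0.08],1.08],
  [1,[0.01,0,-0.08],1.08],
])

```text
time: 9.5
position: [694.0, -257.1, 156.3]
orientation: [-0.003, 0.734, 0.679, 0.002]
contact_force: [0.1, 0.0, 0.4]
width: 85.3
```

Run:
```python
from h import *
s,im=shot("wrist","w8")
Rt=rq(s["orientation"]);print(np.degrees(np.arctan2(Rt[1,0],Rt[0,0])),s["contact_force"])
```

```text
9.5 [ 694.  -257.1  156.3] [-0.51  0.84  1.21  0.01  1.09 -0.43] 85.3
85.48334729766323 [0.13191253 0.04899272 0.35491234]
```

Call:
send_rows([
  [1,[-0.005,0,-0.03],0],
  [1,[-0.005,0,-0.05],0],
  [1,[-0.005,0,-0.05],0],
  [1,[-0.005,0,-0.05],0],
])

```text
time: 9.88
position: [688.3, -256.7, 105.3]
orientation: [-0.004, 0.737, 0.676, 0.001]
contact_force: [-0.5, -0.3, -0.3]
width: 85.6
```

Run:
```python
from h import *
s,im=shot("wrist","w9")
a=cv2.imread("pics/w8.png");b=cv2.imread("pics/w9.png");cv2.imwrite("pics/both.png",np.vstack([a[:240],b[:240]]))
```

```text
9.88 [ 688.3 -256.7  105.3] [-0.51  0.9   1.25  0.01  1.   -0.43] 85.6
```

View pics/both.png

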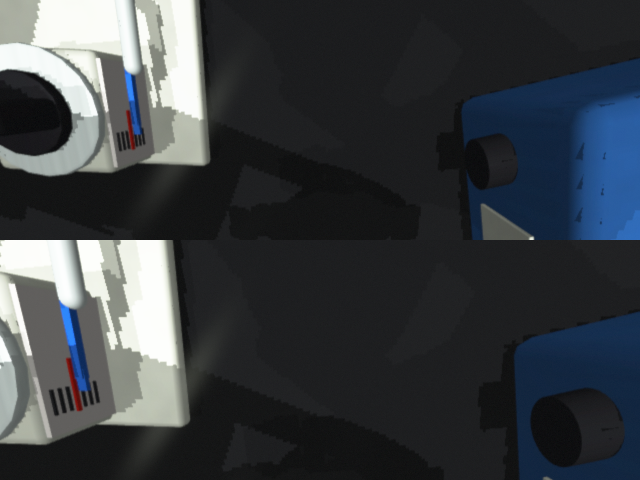

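Run:
```python
from h import *
crop("w8",90,60,190,160,7);crop("w9",20,60,130,180,6)
```

```text
(no output)
```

View pics/w8c.png

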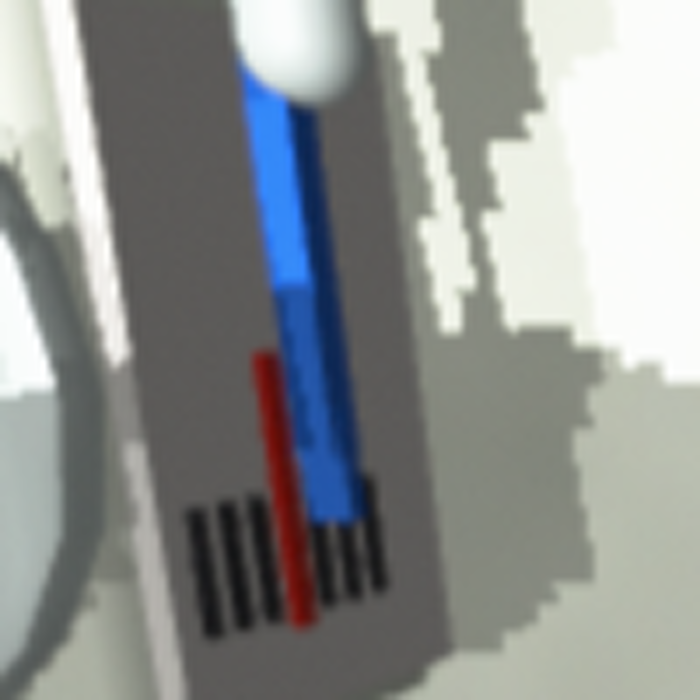

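View pics/w9c.png

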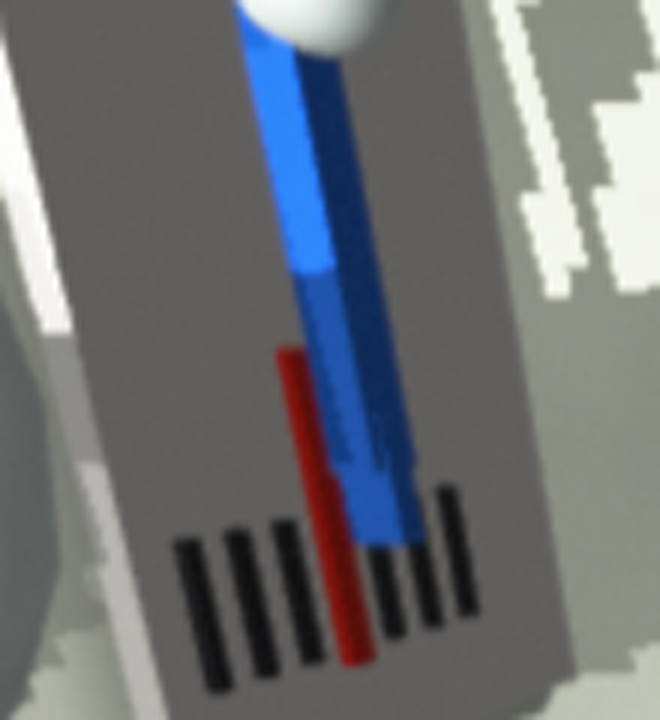

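```bash
cat >> meas.py <<'E'
def two2(A,ca,ka,B,cb,kb):
    sa=np.load(A+".npy",allow_pickle=True).item();sb=np.load(B+".npy",allow_pickle=True).item()
    f=lambda c,p,k:(c[0]+(p[0]+.5)/k-.5,c[1]+(p[1]+.5)/k-.5)
    return lambda p,q:tri(ray("wrist",f(ca,p,ka),sa),ray("wrist",f(cb,q,kb),sb))
E
python3 - <<'E'
from meas import *
T=two2("w8",(90,60),7,"w9",(20,60),6)
for n,p,q in [("redtop",(265,352),(291,349)),("redbot",(304,627),(358,663)),("ptrL",(313,522),(356,545)),("ptrR",(363,518),(424,543)),
  ("tickhi",(214,636),(221,690)),("ticklo",(379,590),(469,614))]:
    P,e=T(p,q);print(n,P.round(2),round(e,2))
M=np.array([589.8,-184.5,42.6])
for tag,c,k,L,R_,a,b in [("w8",(90,60),7,(313,522),(363,518),(265,352),(304,627)),("w9",(20,60),6,(356,545),(424,543),(291,349),(358,663)),]:
    m=[plane(tag,c,a,M,k)[2],plane(tag,c,b,M,k)[2]]
    print(tag,m,plane(tag,c,L,np.array([592.4,-186.7,0]),k)[2],plane(tag,c,R_,np.array([595,-187.1,0]),k)[2])
E
```

```text
redtop [ 592.11 -173.57   43.88] 0.02
redbot [ 588.57 -195.39   42.64] 0.22
ptrL [ 592.95 -186.84   44.87] 0.16
ptrR [ 595.39 -187.25   41.85] 0.2
tickhi [ 588.92 -194.18   54.91] 0.07
ticklo [ 588.86 -194.23   30.83] 0.03
w8 [np.float64(42.18800084470374), np.float64(42.452831835238726)] 43.861155122844195 41.1851715988399
w9 [np.float64(42.60627049878474), np.float64(42.600691928516085)] 44.16917710521332 41.260904512734925
```

Re-triangulating gives the pointer at 42.7 mm and the mark at 42.6 mm, so the pointer is on the mark. The leg comes next.

Call:
send_rows([
  [1,[0,0,0.04],0],
  [1,[0,0,0.08],0],
  [1,[0,0,0.12],-0.04],
  [0,[0,0,0.16],-0.04],
  [0,[0,0,0.2],-0.04],
  [0,[-0.0,0.02,0.24],-0.04],
  [0,[-0.01,0.05,0.265],-0.04],
  [-0.5,[-0.02,0.09,0.265],-0.04],
  [-1,[-0.03,0.13,0.265],-0.04],
  [-1,[-0.04,0.17,0.265],-0.04],
])

```text
time: 10.77
position: [649.1, -86.1, 375.8]
orientation: [0.0, 0.75, 0.661, 0.004]
contact_force: [-0.2, 0.3, 0.4]
width: 7.0
```

Call:
send_rows([
  [-1,[-0.01,0.04,0],0],
  [-1,[-0.02,0.08,0],0],
  [-1,[-0.03,0.12,0],0],
  [-1,[-0.04,0.16,0],0],
  [-1,[-0.05,0.2,0],0],
  [-1,[-0.06,0.24,0],0],
  [-1,[-0.074,0.264,0],0],
  [-1,[-0.074,0.264,0],0],
  [-1,[-0.074,0.264,0],0],
])

```text
time: 11.52
position: [574.7, 179.7, 378.1]
orientation: [0.002, 0.749, 0.662, 0.005]
contact_force: [0.4, -0.7, -0.3]
width: -0.2
```

Run:
```python
from h import *
s,t=shot("wrist","w10")
Rt=rq(s["orientation"]);print(np.degrees(np.arctan2(Rt[1,0],Rt[0,0])),s["contact_force"])
_,sc=shot("scene","s10");_,tp=shot("top","t10")
o2=blob(sc,(5,120,120),(20,255,255),(350,180,400,225))[0][:3];print(o2)
print(blob(tp,(5,120,120),(20,255,255),(255,140,300,190))[0][:3])
print(proj("wrist",(611.8,174.2,127.5),s),proj("scene",(611.8,174.2,127.5)),proj("top",(611.8,174.2,127.5)))
```

```text
11.52 [574.7 179.7 378.1] [0.12 0.42 1.41 0.   1.3  0.24] -0.2
82.90569202855507 [ 0.39565576 -0.65526779 -0.34184045]
11.57 [575.4 178.4 377.8] [0.11 0.42 1.41 0.   1.3  0.24] -0.1
11.62 [575.8 177.6 377.4] [0.11 0.42 1.41 0.   1.3  0.24] 0.0
[(np.int32(16), array([376.31, 202.62]), array([374, 201,   5,   5], dtype=int32))]
[(np.int32(12), array([273.33, 164.08]), array([272, 162,   3,   6], dtype=int32))]
[353.98682147 178.08216286] [375.2825074  203.28781734] [272.217979   164.99729108]
```

View pics/w10.png

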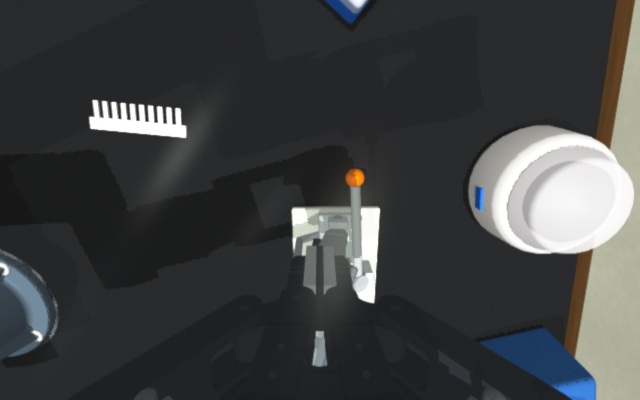

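Call:
send_rows([
  [-1,[-0.001,-0.004,-0.04],0],
  [-1,[-0.001,-0.004,-0.08],0],
  [-1,[-0.001,-0.004,-0.12],0],
  [-1,[-0.001,-0.004,-0.16],0],
  [-1,[-0.001,-0.004,-0.19],0],
  [-1,[-0.001,-0.004,-0.2],0],
  [-1,[-0.001,-0.004,-0.2],0],
  [-1,[-0.001,-0.004,-0.2],0],
])

```text
time: 12.33
position: [576.2, 172.1, 177.7]
orientation: [0.002, 0.751, 0.66, 0.005]
contact_force: [0.8, 0.6, 0.3]
width: 0.0
```

Run:
```python
from h import *
s,t=shot("wrist","w11");print(s["contact_force"])
```

```text
12.33 [576.2 172.1 177.7] [0.1  0.66 1.6  0.   0.87 0.23] 0.0
[0.7512401  0.56939985 0.34420234]
```

View pics/w11.png

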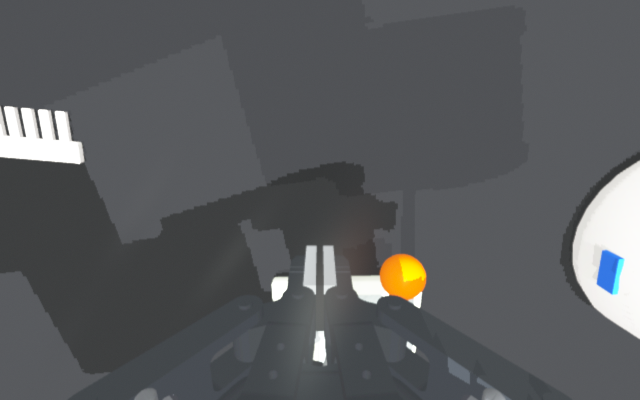

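Call:
send_rows([
  [-1,[0.005,0,0],0],
  [-1,[0.01,-0.001,0],0],
  [-1,[0.015,-0.001,-0.003],0],
  [-1,[0.019,-0.002,-0.006],0],
  [-1,[0.023,-0.002,-0.009],0],
  [-1,[0.027,-0.003,-0.012],0],
  [-1,[0.031,-0.003,-0.014],0],
  [-1,[0.035,-0.004,-0.016],0],
  [-1,[0.039,-0.005,-0.018],0],
  [-1,[0.043,-0.005,-0.02],0],
])

```text
time: 13.22
position: [619.2, 167.2, 157.7]
orientation: [0.002, 0.751, 0.66, 0.005]
contact_force: [-1.9, -1.0, -0.6]
width: -0.3
```

Run:
```python
from h import *
s,t=shot("scene","s12");print(s["contact_force"])
crop("s12",270,150,410,290,5)
```

```text
13.22 [619.2 167.2 157.7] [0.09 0.73 1.51 0.   0.9  0.22] -0.3
[-1.90952934 -1.04381402 -0.64632809]
```

View pics/s12c.png

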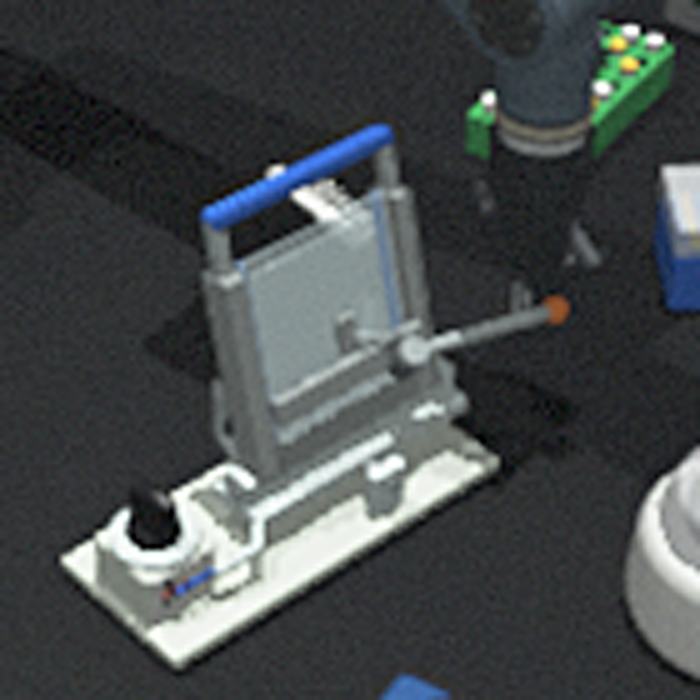

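Call:
send_rows([
  [-1,[0.007,-0.004,-0.005],0],
  [-1,[0.013,-0.008,-0.01],0],
  [-1,[0.02,-0.012,-0.015],0],
  [-1,[0.026,-0.017,-0.02],0],
  [-1,[0.032,-0.025,-0.026],0],
  [-1,[0.037,-0.033,-0.031],0],
  [-1,[0.042,-0.041,-0.034],0],
  [-1,[0.047,-0.049,-0.038],0],
  [-1,[0.051,-0.054,-0.04],0],
  [-1,[0.055,-0.059,-0.042],0],
])

```text
time: 14.1
position: [675.5, 107.0, 115.2]
orientation: [0.002, 0.752, 0.66, 0.006]
contact_force: [0.3, 0.5, -0.1]
width: -0.2
```

Run:
```python
from h import *
s,t=shot("scene","s13");print(s["contact_force"])
crop("s13",270,150,410,290,5)
```

```text
14.1 [675.5 107.  115.2] [-0.01  0.83  1.4   0.01  0.9   0.12] -0.2
[ 0.3419375   0.45121321 -0.06508567]
```

View pics/s13c.png

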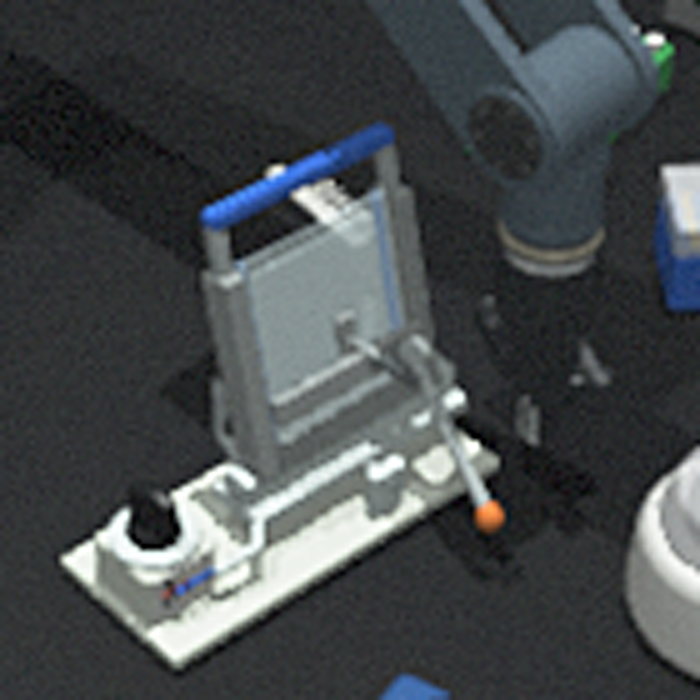

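Call:
send_rows([
  [-1,[0.005,0.03,0.0],0],
  [-1,[0.005,0.06,0.02],0],
  [-1,[0.0,0.075,0.06],0],
  [-1,[0.0,0.075,0.1],0],
  [-1,[0.0,0.075,0.14],0],
  [-1,[0,0.075,0.18],0],
  [0,[0,0.075,0.22],0],
  [0,[0,0.075,0.26],0],
  [1,[0,0.075,0.29],0],
  [1,[0,0.075,0.29],0],
])

```text
time: 14.98
position: [678.5, 181.8, 415.1]
orientation: [0.008, 0.751, 0.66, 0.013]
contact_force: [0.4, -0.7, 1.3]
width: 48.2
```

Call:
send_rows([
  [1,[-0.025,-0.03,0.01],0],
  [1,[-0.05,-0.06,0.01],0],
  [1,[-0.075,-0.09,0.01],0],
  [1,[-0.1,-0.12,0.01],0],
  [1,[-0.125,-0.15,0.01],0],
  [1,[-0.147,-0.175,0.01],0],
  [1,[-0.147,-0.175,0.01],0],
  [1,[-0.147,-0.175,0.01],0],
])

```text
time: 15.65
position: [530.5, 6.0, 425.6]
orientation: [0.008, 0.752, 0.659, 0.013]
contact_force: [-0.2, 0.3, 0.4]
width: 85.2
```

Run:
```python
from h import *
s,im=shot("wrist","w14");print(s["contact_force"])
_,sc=shot("scene","s14");_,tp=shot("top","t14")
print("foot pred",proj("scene",(709.3,9.8,52.8)),blob(sc,(5,120,120),(20,255,255),(350,240,390,270))[0][:2])
print("bar pred",proj("wrist",(528.2,8.3,260),s)); b,m=blob(im,(100,120,80),(125,255,255));print(b[:3])
```

```text
15.65 [530.5   6.  425.6] [-0.2   0.26  1.52  0.01  1.33 -0.07] 85.2
[-0.1539172   0.34230331  0.42646382]
15.7 [531.5   6.7 425.6] [-0.2   0.26  1.52  0.01  1.33 -0.07] 85.7
15.75 [532.    7.2 425.4] [-0.2   0.26  1.51  0.01  1.33 -0.07] 85.5
foot pred [367.24463228 252.74202665] [(np.int32(22), array([367.64, 252.45]), array([365, 250,   6,   6], dtype=int32))]
bar pred [311.62589498 203.14900961]
[(np.int32(8015), array([541.9 , 266.72]), array([478, 220, 133, 112], dtype=int32)), (np.int32(4280), array([311.16, 188.51]), array([298,  91,  26, 204], dtype=int32)), (np.int32(202), array([491.29,  59.47]), array([487,  47,  10,  25], dtype=int32))]
```

View pics/w14.png

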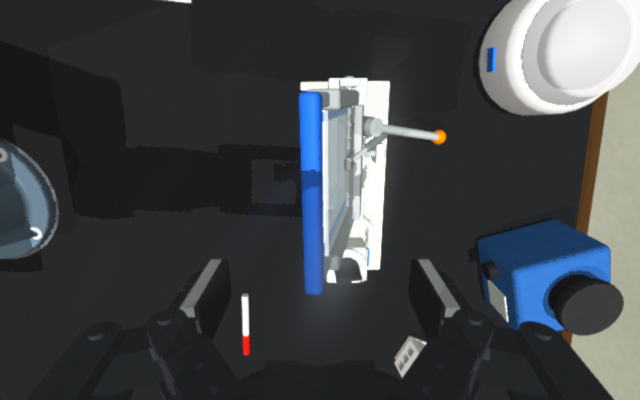

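Run:
```python
from h import *
s=sense();print(s["time"],s["position"],s["orientation"],s["qpos"],s["joint_velocities"].round(3),rq(s["orientation"])[:,2])
c=cv2.imread("pics/w14.png")[:,:,::-1].copy()
b,m=blob(c,(100,120,80),(125,255,255),(290,80,330,300))
sv=np.load("w14.npy",allow_pickle=True).item()
r=np.argwhere(m>0);
for row in (130,160,190,220,250):
    x=r[r[:,0]==row][:,1]
    print(row,x.min(),x.max(),[onz("wrist",(u,row),z,sv).round(1) for u,z in ((x.min()-.5,261),(x.max()+.5,261))])
```

```text
15.8 [532.24257482   7.46140307 425.27305992] [0.00794238 0.75116571 0.65993047 0.01337001] [-0.20109637  0.26470561  1.51388769  0.01204102  1.33419834 -0.07461878] [ 0.011  0.009 -0.003 -0.001  0.003  0.   ] [ 0.03056902  0.00571448 -0.99951632]
130 299 321 [array([526.7,  66. , 261. ]), array([543.4,  63.7, 261. ])]
160 300 321 [array([524.1,  44. , 261. ]), array([540.5,  41.7, 261. ])]
190 302 321 [array([522. ,  20.5, 261. ]), array([537.4,  18.3, 261. ])]
220 302 321 [array([518.2,  -4.3, 261. ]), array([534.1,  -6.7, 261. ])]
250 303 323 [array([515. , -30.9, 261. ]), array([532.2, -33.5, 261. ])]
```

Call:
send_rows([
  [1,[-0.006,0.0,-0.04],0],
  [1,[-0.006,0.0,-0.08],0],
  [1,[-0.006,0.0,-0.11],0],
])

```text
time: 16.05
position: [526.1, 8.8, 313.1]
orientation: [0.007, 0.751, 0.661, 0.013]
contact_force: [0.3, -0.4, -0.5]
width: 85.3
```

Run:
```python
from h import *
s=sense();print(s["time"],s["position"],s["orientation"],s["qpos"],s["joint_velocities"].round(3),rq(s["orientation"])[:,2])
```

```text
16.05 [526.13810363   8.82929132 313.08833625] [0.00747285 0.75050821 0.66068721 0.01319052] [-0.20099458  0.37436619  1.68427834  0.01380757  1.0551475  -0.08050991] [-0.002  0.452  0.433  0.006 -0.876 -0.013] [ 0.02967362  0.00621275 -0.99954033]
```

Call:
send_rows([
  [1,[0,-0.001,0.0],0],
  [-1,[0,-0.001,0.0],0],
  [-1,[0,-0.001,0.0],0],
  [-1,[0,-0.001,0.0],0],
  [-1,[0,-0.001,0],0],
  [-1,[0,-0.001,0],0],
  [-1,[0,-0.001,0],0],
  [-1,[0,-0.001,0],0],
  [-1,[0,-0.001,0],0],
])

```text
time: 16.8
position: [527.8, 7.6, 314.9]
orientation: [0.01, 0.75, 0.661, 0.015]
contact_force: [2.2, 0.8, 6.1]
width: 16.0
```

Run:
```python
from h import *
s,im=shot("wrist","w16");print(s["position"],rq(s["orientation"])[:,2],s["contact_force"],s["ft_torque"])
_,sc=shot("scene","s16");crop("s16",270,130,410,270,4)
```

```text
16.8 [527.8   7.6 314.9] [-0.2   0.37  1.68  0.01  1.05 -0.08] 16.0
[527.75048127   7.62301722 314.91387824] [ 0.03560284  0.00543724 -0.99935123] [2.19785674 0.78009142 6.08027547] [ 0.02876661 -0.70223306  0.09372126]
16.85 [527.8   7.6 314.9] [-0.2   0.37  1.68  0.01  1.05 -0.08] 16.1
```

View pics/w16.png

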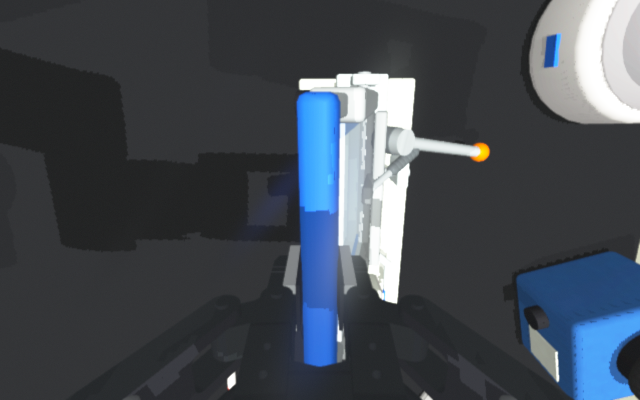

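View pics/s16c.png

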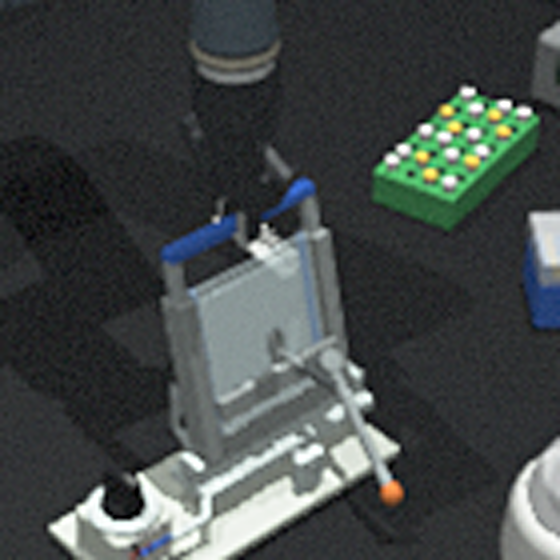

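Call:
send_rows([
  [-1,[0.003,0.0,0.0008],0],
  [-1,[0.007,-0.001,0.002],0],
  [-1,[0.011,-0.001,0.003],0],
  [-1,[0.015,-0.002,0.0035],0],
  [-1,[0.02,-0.002,0.004],0],
  [-1,[0.025,-0.003,0.005],0],
  [-1,[0.03,-0.0035,0.0055],0],
  [-1,[0.034,-0.004,0.006],0],
  [-1,[0.038,-0.0045,0.006],0],
  [-1,[0.041,-0.005,0.006],0],
])

```text
time: 17.73
position: [568.9, 2.7, 321.5]
orientation: [0.009, 0.75, 0.661, 0.015]
contact_force: [-4.6, 1.2, 8.1]
width: 14.8
```

Run:
```python
from h import *
s=sense();print(s["position"],rq(s["orientation"])[:,2],s["contact_force"],s["ft_torque"],s["width"])
_,sc=shot("scene","s17");crop("s17",270,130,410,270,4)
```

```text
[568.88474189   2.67696271 321.52953806] [ 0.03437495  0.00569045 -0.99939281] [-4.60867261  1.23110688  8.057348  ] [0.16908529 1.35996915 0.18387085] 14.844085006889584
17.73 [568.9   2.7 321.5] [-0.2   0.42  1.57  0.01  1.11 -0.08] 14.8
```

View pics/s17c.png

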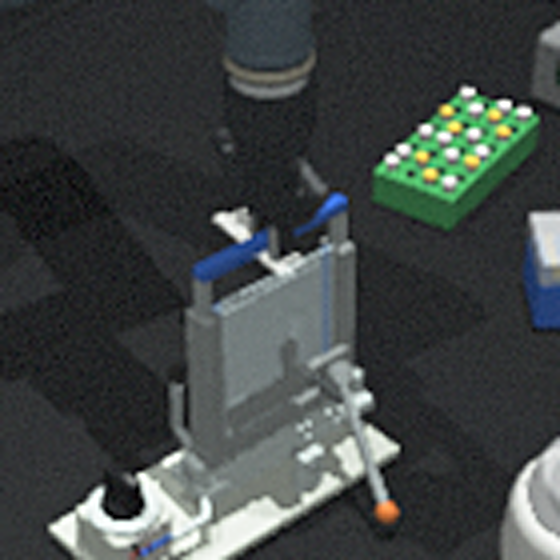

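Call:
send_rows([
  [-1,[0.003,-0.0004,0.0002],0],
  [-1,[0.006,-0.0008,0.0003],0],
  [-1,[0.0085,-0.001,0.0004],0],
  [-1,[0.0099,-0.0012,0.0004],0],
  [-1,[0.0099,-0.0012,0.0004],0],
  [-1,[0.0099,-0.0012,0.0004],0],
])

```text
time: 18.28
position: [578.1, 1.6, 321.8]
orientation: [0.008, 0.75, 0.661, 0.014]
contact_force: [-4.6, -0.2, 6.0]
width: 14.8
```

Run:
```python
from h import *
s,im=shot("wrist","w18")
z=rq(s["orientation"])[:,2];print(s["position"],z,"grasp",s["position"]+54*z,s["contact_force"],s["ft_torque"],s["width"])
_,sc=shot("scene","s18");_,tp=shot("top","t18");crop("s18",270,130,410,270,5)
```

```text
18.28 [578.1   1.6 321.8] [-0.2   0.43  1.55  0.01  1.13 -0.07] 14.8
[578.05064838   1.59698663 321.7940558 ] [ 0.03045763  0.00630722 -0.99951616] grasp [579.69536066   1.93757673 267.82018323] [-4.55533494 -0.1624873   5.95378547] [0.09812246 1.67457801 0.15054967] 14.792880840442749
18.33 [578.    1.6 321.8] [-0.2   0.43  1.55  0.01  1.13 -0.07] 15.4
18.38 [578.    1.6 321.8] [-0.2   0.43  1.55  0.01  1.13 -0.07] 14.9
```

View pics/w18.png

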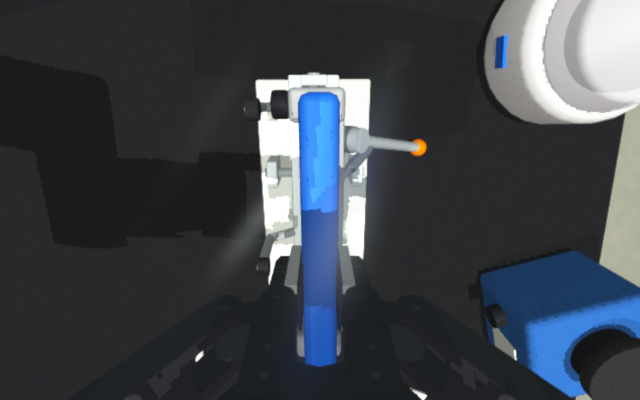

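View pics/s18c.png

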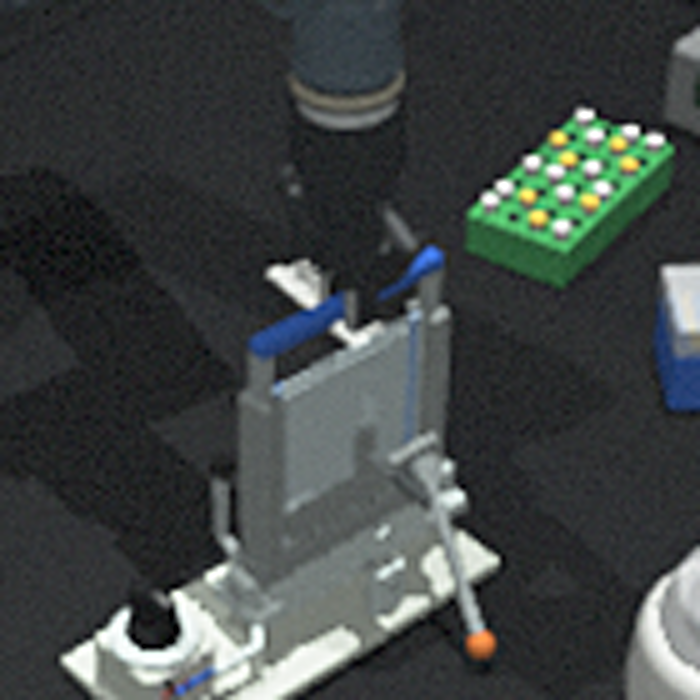

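Run:
```python
from h import *
O=np.array([580.5,0.8,0]);xd=np.array([0.993,-0.1187,0]);yd=np.array([.1187,.993,0])
for tag,zb in (("w14",260),("w16",260),("w18",266)):
    c=cv2.imread(f"pics/{tag}.png")[:,:,::-1].copy();sv=np.load(tag+".npy",allow_pickle=True).item()
    b,m=blob(c,(100,120,80),(125,255,255),(290,80,350,300));r=np.argwhere(m>0)
    for row in (120,150,180,210):
        x=r[r[:,0]==row][:,1]
        P=(onz("wrist",(x.min()-.5,row),zb,sv)+onz("wrist",(x.max()+.5,row),zb,sv))/2
        print(tag,row,x.min(),x.max(),((P-O)@xd).round(2),((P-O)@yd).round(1))
# plate edges w18: z=18
s=np.load("w18.npy",allow_pickle=True).item()
im=cv2.imread("pics/w18.png")
for row in (85,90,95): print(row,[(x,im[row,x].tolist()) for x in (252,254,256,258,260,366,368,370,372,374)])
for p in [(257,90),(370,90),(263,180),(366,180)]:
    P=onz("wrist",p,18,s);print(p,((P-O)@xd).round(2),((P-O)@yd).round(1))
crop("w18",220,60,420,180,4)
```

```text
w14 120 299 322 -52.2 65.2
w14 150 300 321 -52.71 43.4
w14 180 301 321 -52.87 20.2
w14 210 302 321 -53.04 -4.5
w16 120 297 339 -52.3 74.9
w16 150 297 338 -52.62 63.3
w16 180 298 338 -52.55 51.0
w16 210 299 337 -52.69 38.0
w18 120 298 338 -1.95 74.8
w18 150 300 338 -1.67 63.1
w18 180 300 338 -1.78 50.8
w18 210 301 337 -1.9 37.7
85 [(252, [45, 43, 41]), (254, [55, 55, 53]), (256, [230, 240, 237]), (258, [252, 254, 254]), (260, [252, 254, 254]), (366, [250, 253, 253]), (368, [249, 253, 251]), (370, [142, 152, 147]), (372, [53, 50, 48]), (374, [53, 50, 48])]
90 [(252, [44, 42, 42]), (254, [47, 47, 46]), (256, [200, 216, 211]), (258, [255, 255, 255]), (260, [255, 255, 255]), (366, [251, 254, 253]), (368, [247, 252, 250]), (370, [106, 112, 107]), (372, [56, 53, 50]), (374, [56, 53, 50])]
95 [(252, [44, 43, 41]), (254, [45, 43, 42]), (256, [160, 172, 168]), (258, [255, 255, 255]), (260, [255, 255, 255]), (366, [251, 254, 253]), (368, [245, 251, 250]), (370, [102, 107, 103]), (372, [59, 56, 52]), (374, [59, 55, 52])]
(257, 90) -64.03 89.6
(370, 90) 62.91 88.5
(263, 180) -64.07 -14.4
(366, 180) 62.37 -16.5
```

View pics/w18c.png

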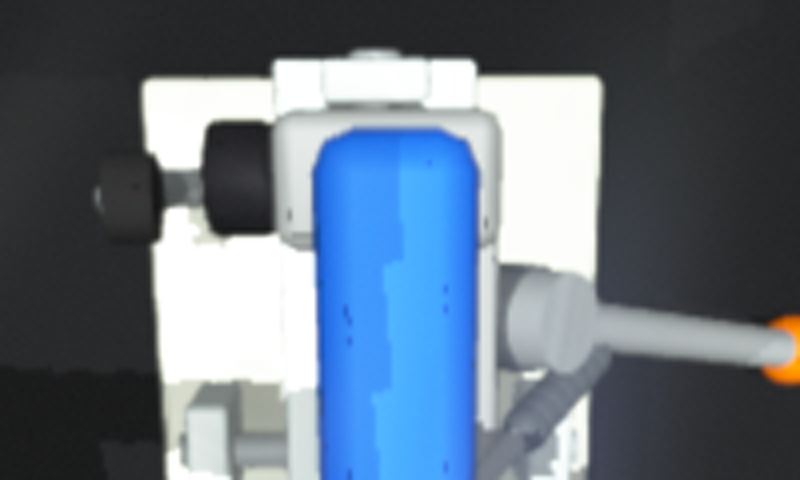

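Call:
send_rows([
  [-1,[0.0007,0,0],0],
  [-1,[0.0014,0,0],0],
  [-1,[0.0015,0,0],0],
  [-1,[0.0015,0,0],0],
  [-1,[0.0015,0,0],0],
  [-1,[0.0015,0,0],0],
  [-1,[0.0015,0,0],0],
  [-1,[0.0015,0,0],0],
  [-1,[0.0015,0,0],0],
  [-1,[0.0015,0,0],0],
])

```text
time: 19.27
position: [578.6, 1.6, 321.8]
orientation: [0.007, 0.75, 0.661, 0.012]
contact_force: [-4.0, -0.1, 7.0]
width: 14.8
```

Run:
```python
from h import *
s,im=shot("wrist","w19")
O=np.array([580.5,0.8,0]);xd=np.array([0.993,-0.1187,0])
z=rq(s["orientation"])[:,2];g=s["position"]+54*z;print(s["position"],z,"grasp",g,(g-O)@xd,s["contact_force"],s["ft_torque"],s["width"],s["joint_velocities"].round(3))
b,m=blob(im,(100,120,80),(125,255,255),(290,80,350,300));r=np.argwhere(m>0)
for row in (120,150,180,210):
    x=r[r[:,0]==row][:,1];P=(onz("wrist",(x.min()-.5,row),266,s)+onz("wrist",(x.max()+.5,row),266,s))/2;print(((P-O)@xd).round(2))
# parallel check: post/bar end tilt via foot triangulated
_,sc=shot("scene","s19");_,tp=shot("top","t19")
f1=blob(sc,(5,120,120),(20,255,255),(340,240,400,285))[0][:1];f2=blob(im,(5,120,120),(20,255,255),(380,120,460,180))[0][:1]
print(f1,f2,tri(ray("scene",f1[0][1]),ray("wrist",f2[0][1],s)))
P=O+123.4*xd+23*np.array([.1187,.993,0])+[0,0,21.2];print("foot pred upright",P,proj("scene",P),proj("wrist",P,s))
crop("s19",270,170,410,290,5)
```

```text
19.27 [578.6   1.6 321.8] [-0.19  0.44  1.55  0.01  1.13 -0.07] 14.8
[578.62354294   1.581018   321.77908497] [ 0.02728104  0.00628677 -0.99960803] grasp [580.09671936   1.92050348 267.80025115] -0.5334614415266081 [-3.96249401 -0.10262868  7.02757437] [0.06069083 1.64973553 0.15177149] 14.817145695054277 [ 0.001 -0.001  0.001  0.002 -0.002  0.001]
-1.57
-1.29
-1.4
-1.51
19.32 [578.6   1.6 321.8] [-0.19  0.44  1.55  0.01  1.13 -0.07] 14.9
19.37 [578.6   1.6 321.8] [-0.19  0.44  1.55  0.01  1.13 -0.07] 15.0
[(np.int32(22), array([365.68, 258.23]), array([363, 256,   6,   5], dtype=int32))] [(np.int32(145), array([420.01, 147.23]), array([411, 139,  16,  17], dtype=int32))] (array([705.3587505 ,   9.55285083,  23.47889682]), np.float64(1.4450084036735245))
foot pred upright [705.7663    8.99142  21.2    ] [365.83993187 258.81105941] [419.27030424 147.794969  ]
```

View pics/s19c.png

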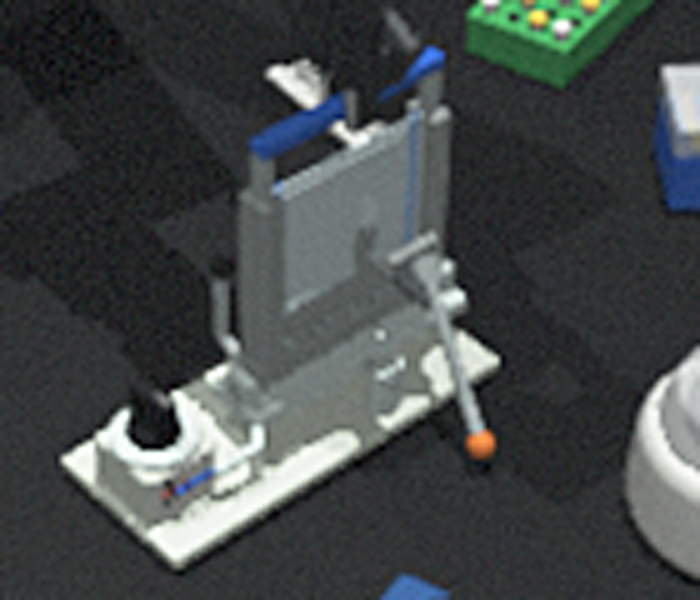

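Run:
```python
from h import *
for t in ("s10","s14","s19"):
    a=cv2.imread(f"pics/{t}.png")[:,:,::-1].copy()
    print(t,blob(a,(100,80,60),(125,255,255),(295,255,320,275))[0][:1],blob(a,(0,80,50),(8,255,255),(295,255,320,275))[0][:1])
```

```text
s10 [(np.int32(16), array([308.25, 265.88]), array([305, 264,   8,   5], dtype=int32))] [(np.int32(3), array([303.33, 268.  ]), array([303, 267,   2,   3], dtype=int32))]
s14 [(np.int32(16), array([308.25, 265.88]), array([305, 264,   8,   5], dtype=int32))] [(np.int32(2), array([303. , 268.5]), array([303, 268,   1,   2], dtype=int32))]
s19 [(np.int32(16), array([308.25, 265.88]), array([305, 264,   8,   5], dtype=int32))] [(np.int32(3), array([303.33, 268.  ]), array([303, 267,   2,   3], dtype=int32))]
```

The pointer hasn't moved since I set it, so I'm handing the job in.

Run:
```python
from plant import *
print(close_job()); s=sense(); print(s["time"],s["position"],s["width"])
```

```text
the job is handed in; nothing more can be done
None
the job is handed in; nothing more can be done
```

I handed the job in after about 19.4 s. The knob was set first, then the leg, and the arm is holding the cassette upright by its blue bar.

- **Levelling knob:** I turned it about 1.56 rad clockwise. Checked by triangulation, the pointer sits 0.1–0.2 mm above the red mark. In the scene pictures it did not move from then on.
- **Leg:** I pushed it down with closed fingers until it snapped over. The foot was within half a pixel of where it should be with the leg on its stop.
- **Cassette:** It is clear of the front rests. The foot's centre is 21–23 mm above the bench, so its underside is more than 10 mm clear.
- **Uprightness:** My checks put the bar between 0.2 mm past upright and 0.9 mm short of it, which is 0.005 rad at most. These checks disagree slightly:
    - Camera travel from the start: 51.2 mm, against 51.0 mm needed.
    - Tool pose: 0.3–0.5 mm short.
    - Against the base plate's centre: about 0.9 mm short.
- **Not ideal:** The gripper is tilted about 0.03 rad, and the grip puts about 1.6 N m of twist on the wrist. The wrist force was about 8 N and steady, and the arm was at rest.

I touched nothing else on the bench.

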